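# Lid the storage jars

### The arm

A 6-joint arm with a two-finger parallel gripper is mounted at the origin on a cart in front of the work surface, level with it; the furniture and walls round the work are solid. World frame = base frame: x ahead of the robot, y to its left, z up, the work surface at z = 0. Lengths are in m, angles in degrees, forces in N, time in s.
With the tool pointing down it reaches from about 0.325 to 0.9 m from the base axis. Payload 6.1 kg.
Tool frame: the origin (TCP) lies on the mounting face of the last link; the fingertips stand 173 mm ahead of it and the grasp point (between the pads) lies 155 mm ahead of it (robot.pinch_z is the distance from the TCP to the grasp point, in m); z points along the fingers, y is the line along which they close (so a half turn about z gives the same grasp; the last joint's range is limited). The gripper opens to 85 mm and grips with 20 to 120 N. Pads are 22 mm wide; open, the fingers measure 114 mm over their backs; the gripper's body (76 mm by 85 mm) begins 54 mm behind the grasp point. The pads swing forward as they close: fully open they stand 13 mm farther back than shut.
Start: joints at [66.801, 12.628, 87.462, -0, 79.91, -7.225], TCP at [0.172, 0.601, 0.405] pointing down, gripper open.
Joint ranges: [-170.65, 170.65], [-52.31, 119.04], [5.05, 147.46], [-71.25, 251.25], [11.57, 151.72], [-153.62, 153.62]. Speed limits (degrees/s): [147.25, 147.25, 172.46, 180, 180, 180].

### API

Orientations are given as a 3x3 rotation matrix whose columns are the frame's x, y, z axes.
In Python, from rig import readout, vision, job, robot gives the robot as it stands.
- The arm moves only by the tool servo_tool, never from a script. Its argument "steps" is a list that holds one entry, the list of rows, each a list of 7 numbers: the opening, from 0 (shut) to 1 (fully open), then the shift along the tool's x, y, z as a fraction of full scale, then the turn, a rotation vector about the tool's x, y, z as a fraction of full scale. In form: [[[hand, x, y, z, wx, wy, wz], ...]]. A call has 1 to 5 rows; each row is the pose to reach, as a shift and turn from the pose commanded when the call began, along the tool's axes at that moment; what a row does not reach only later rows make up. Full scale, the value 1, is 0.1 m for a shift and 90 degrees for a turn. A row lasts 1/8 s, in which the tool goes at most 62.5 mm and 10.7 degrees, less where a joint would pass 70% of its speed; a pose out of reach is approached as far as the arm can. A call with a number of a shift or a turn outside -1 to 1 is refused whole. A call with a gripper value outside its range is refused whole. The fingers move at their own pace and stop on an object; "newtons" is the grip in N (left out, the last holds). Time passes only in rows, so rows that repeat a pose let the fingers close. It gives the time, the measured TCP pose, the force, the opening and the grip force at its end, in the units of the state.
- readout.sense(): the state, without advancing time (a new reading comes with each control period).
- vision.get_image(name): name is "scene" or "top" or "wrist"; returns (picture, depth): 384x512x3 uint8, red, green, blue; 384x512 float32, m along the optical axis (not along the pixel's ray), 0 where there is no reading.
- vision.camera_model(name): a dict with "fov_y" (degrees; the focal length in pixels is half the picture's height over the tangent of half this angle, whatever the lens; pixels are square), "cx", "cy" (the principal point, pixels), "distortion" ([k1, k2, p1, p2, k3] as OpenCV has them; the pictures are not rectified), "extrinsics" (4x4, takes a point from world to camera coordinates). Camera axes: x right, y up, looking along -z (the intrinsics and any distortion apply to the point x, -y, -z); pixel columns grow to the right and rows downward; lengths in m; the calibration is good to about 2 mm. A picture is of the moment at which its call begins: read the wrist's pose just before it. camera_model takes no time and is no camera call; for the wrist camera it gives the pose at the moment of the call.
- job.job_done(): hands the job in; it is judged then, once.
The state is a dict: "clock": time; "joint_positions": joint angles; "qvel": joint speeds; "joint_torque": joint torques, N m; "position": TCP position; "ee_rot": TCP orientation; "force": force on the tool from outside, world axes, zero at the start; "wrist_torque": the same for the moment, N m; "grip_width": opening from 0.0 (shut) to 1.0 (fully open); "grasp_force": force on a finger pad.
Only numpy, scipy, OpenCV 4.12 (cv2) and the standard library are available. Lean on these libraries where they do the work, as an engineer would, in place of code of your own. Each camera call takes 0.05 s, during which the arm holds its last target. There are 200 camera calls.

### The job

Close the three open terracotta jars: pick out the round lids and put each one on the jar whose size it fits, right way up and seated level with its plug down in the mouth. Leave the jars standing where they are, and do not disturb the square lid or the white slip bulb.

Things in the scene. Friction and masses are not known exactly. Their poses are not given: they have to be found in the camera images.
- jar_large: the large of three open-topped straight round terracotta jars: 100 mm outer diameter, 60 mm tall, wall 6 mm (mouth 88 mm wide), empty, standing upright on the table. Origin: centre of its underside, z up along its axis; its rim is 60 mm above the origin
- jar_medium: the medium of three open-topped straight round terracotta jars: 80 mm outer diameter, 54 mm tall, wall 6 mm (mouth 68 mm wide), empty, standing upright on the table. Origin: centre of its underside, z up along its axis; its rim is 54 mm above the origin
- jar_small: the small of three open-topped straight round terracotta jars: 60 mm outer diameter, 48 mm tall, wall 6 mm (mouth 48 mm wide), empty, standing upright on the table. Origin: centre of its underside, z up along its axis; its rim is 48 mm above the origin
- lid_large: the large of three round terracotta lids, right way up: plate 104 mm across, 7 mm thick; below it a 10 mm deep plug 80 mm across, 72 mm at its foot (4 mm play all round in its jar); on top a central round knob 20-23 mm across, 24 mm tall. Origin: centre of plug's underside, z up; plate from 10, knob from 17 to 41 mm. Seated on jar_large, its origin is 50 mm above the jar's
- lid_medium: the medium of three round terracotta lids, right way up: plate 84 mm across, 7 mm thick; below it a 10 mm deep plug 60 mm across, 52 mm at its foot (4 mm play all round in its jar); on top a central round knob 20-23 mm across, 24 mm tall. Origin: centre of plug's underside, z up; plate from 10, knob from 17 to 41 mm. Seated on jar_medium, its origin is 44 mm above the jar's
- lid_small: the small of three round terracotta lids, right way up: plate 64 mm across, 7 mm thick; below it a 10 mm deep plug 40 mm across, 32 mm at its foot (4 mm play all round in its jar); on top a central round knob 20-23 mm across, 24 mm tall. Origin: centre of plug's underside, z up; plate from 10, knob from 17 to 41 mm. Seated on jar_small, its origin is 38 mm above the jar's
- lid_square: a square terracotta lid, 84 x 84 mm, with the same knob and thickness as the round lids; it fits none of these jars and stays where it lies. Origin: centre of its underside, z up
- slip_bulb: a white slip-trailing bulb, 34 mm across, standing upright, with a thin steel needle on top, 58 mm tall in all; it stays where it stands. Origin: centre of its underside, z up
Not all that is in view belongs to the job. What is shaped like the jar_small but turquoise is not meant.

How it is judged (in metres and radians):
At the end, for the whole second after the job is handed in: Each round lid is seated on the jar of its own size: centres within 8 mm of each other, plug in the mouth (height within 4 mm of fully seated), lid level within 0.08 rad, jar upright on the table, lids and jars at rest (horizontal distance between lid_large and jar_large below 0.008 m and z of lid_large in the frame of jar_large between 0.046 and 0.054 m and angle between each of lid_large, lid_medium, lid_small's own z axis and vertical below 0.08 rad and angle between each of jar_large, jar_medium, jar_small's own z axis and vertical below 0.05 rad and height (world z) of each of jar_large, jar_medium, jar_small below 0.01 m and linear speed of each of lid_large, jar_large, lid_medium, jar_medium, lid_small, jar_small below 0.02 m/s and horizontal distance between lid_medium and jar_medium below 0.008 m and z of lid_medium in the frame of jar_medium between 0.04 and 0.048 m and horizontal distance between lid_small and jar_small below 0.008 m and z of lid_small in the frame of jar_small between 0.034 and 0.042 m); the robot touches nothing.
It fails at once if the square lid is shifted by more than 25 mm (distance of lid_square from where it was at the start of the episode above 0.025 m).
It fails at once if the slip bulb is shifted by more than 25 mm (distance of slip_bulb from where it was at the start of the episode above 0.025 m).
It fails at once if the large jar is shifted by more than 40 mm (distance of jar_large from where it was at the start of the episode above 0.04 m).
It fails at once if the medium jar is shifted by more than 40 mm (distance of jar_medium from where it was at the start of the episode above 0.04 m).
It fails at once if the small jar is shifted by more than 40 mm (distance of jar_small from where it was at the start of the episode above 0.04 m).
It also fails if it takes over 77 s, if anything falls off the work surface, if the arm or the gripper's body presses on something with over 40 N, if the wrist force passes 120 N, or if a joint passes its speed limit or range.

## Working session

There is one attempt and no reset: what is moved stays moved. The work goes in short steps, Python scripts to look and compute and a tool call to move; the robot and the scene stay as the last step left them, time stands still between calls to the robot, and variables do not carry over. Pictures are saved under pics/ and viewed, at most 14 in all, crops included, and the job is handed in when it is done.

Besides the shell and the picture viewer there is one more tool, called after ">>>" in YAML: its name, and indented under it one key for each argument. servo_tool: Moves the arm, as the interface text tells. Its arguments: {"type":"object","properties":{"steps":{"type":"array"},"newtons":{"type":"number"}},"required":["steps"]}

```bash
mkdir -p pics; ls; cat > h.py <<'E'
import numpy as np, cv2
from rig import readout, vision, job, robot
def grab(name,fn=None):
    m=vision.camera_model(name); p,d=vision.get_image(name)
    if fn: cv2.imwrite(fn,p[:,:,::-1])
    return p,d,m
def K(m):
    f=192/np.tan(np.radians(m['fov_y'])/2)
    return np.array([[f,0,m['cx']],[0,f,m['cy']],[0,0,1.]]),np.array(m['distortion'],float)
def rays(m,uv):
    k,dist=K(m); u=cv2.undistortPoints(np.array(uv,float).reshape(-1,1,2),k,dist).reshape(-1,2)
    E=np.array(m['extrinsics']); R,t=E[:3,:3],E[:3,3]
    c=np.c_[u[:,0],-u[:,1],-np.ones(len(u))]
    return -R.T@t, c@R   # origin, dirs scaled to depth 1
def onplane(m,uv,z):
    o,d=rays(m,uv); return o+d*((z-o[2])/d[:,2])[:,None]
def cloud(d,m):
    v,u=np.mgrid[:384,:512]; o,r=rays(m,np.c_[u.ravel(),v.ravel()])
    return (o+r*d.reshape(-1,1)).reshape(384,512,3)
E
python3 - <<'E'
from h import *
for n in ('scene','top'):
    p,d,m=grab(n,f'pics/{n}0.png'); print(n,m)
    np.savez(f'{n}0.npz',p=p,d=d)
    c=cloud(d,m); print((d>0).mean(), [c[y,x].round(3).tolist() for y,x in((192,256),(300,256),(300,100),(300,400))])
s=readout.sense(); print(s)
E
```

```text
pics
scene {'fov_y': 44.06764842925992, 'cx': 256.53607896416867, 'cy': 196.18709826873723, 'distortion': array([-0.03717804,  0.        ,  0.        ,  0.        ,  0.        ]), 'extrinsics': array([[ 0.63811096, -0.76992397, -0.00561144, -0.20418932],
       [ 0.59146418,  0.48551192,  0.64377659, -0.34349976],
       [-0.49293461, -0.41411987,  0.76519292, -0.7204042 ],
       [ 0.        ,  0.        ,  0.        ,  1.        ]])}
0.9965413411458334 [[0.483, 0.137, 0.0], [0.286, -0.027, 0.003], [0.044, -0.044, 0.377], [0.451, -0.227, -0.0]]
top {'fov_y': 51.59730294044262, 'cx': 263.1811763947868, 'cy': 193.89290755904602, 'distortion': array([-0.10534302,  0.        ,  0.        ,  0.        ,  0.        ]), 'extrinsics': array([[ 0.00245071, -0.99997545,  0.00656404,  0.11186539],
       [ 0.9905328 ,  0.00332841,  0.13723588, -0.47308356],
       [-0.13725436,  0.00616557,  0.99051665, -0.8808038 ],
       [ 0.        ,  0.        ,  0.        ,  1.        ]])}
0.9959360758463541 [[0.482, 0.13, -0.003], [0.148, 0.136, -0.644], [0.126, 0.796, -0.744], [0.131, -0.47, -0.746]]
{'clock': 0.1, 'joint_positions': array([ 6.68020518e+01,  1.26725989e+01,  8.75170441e+01, -3.62678905e-04,
        7.99105689e+01, -7.22647805e+00]), 'qvel': array([ 0.10786378, -0.19614372, -0.03368563, -0.01766303,  0.18083816,
       -0.03716859]), 'joint_torque': array([ 2.51125835e-03, -4.98247039e+01, -3.90543973e+01, -9.40986638e-05,
        5.75747996e-03,  1.29924129e-05]), 'position': array([0.17190352, 0.60065656, 0.4037081 ]), 'ee_rot': array([[-9.61399061e-01,  2.75157008e-01, -6.83229011e-04],
       [ 2.75157773e-01,  9.61397736e-01, -1.61007143e-03],
       [ 2.13832388e-04, -1.73591693e-03, -9.99998470e-01]]), 'force': array([-0.6024626 , -0.24801106,  0.15572614]), 'wrist_torque': array([0.03879393, 0.01192803, 0.03035936]), 'grasp_force': 0.0, 'grip_width': 1.0004645774194134}
```

View pics/scene0.png

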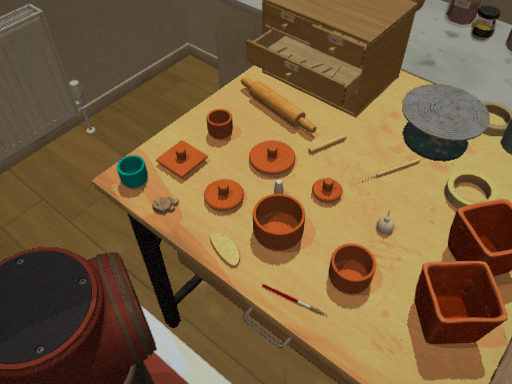

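View pics/top0.png

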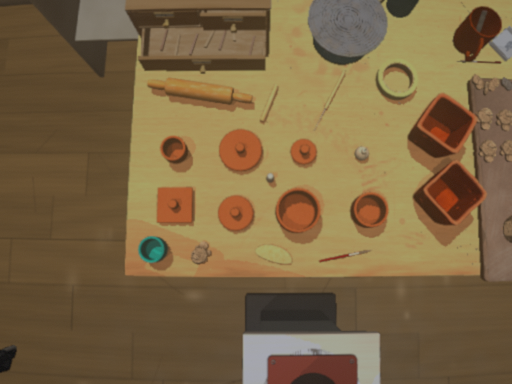

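The scene view shows small jar (220,124), square lid (182,158), large lid (272,157), medium lid (224,194), large jar (279,220), small lid (327,189), medium jar (352,268), bulb (385,224) and a grey item (279,187). In the top view these are large lid (241,150), medium lid (236,213), small lid (304,152), large jar (298,210), medium jar (370,210), small jar (174,149) and square lid (175,205).

```bash
cat > meas.py <<'E'
from h import *
def comps(n,p,d,m,verbose=True):
    """orange blobs with height bands -> enclosing circle centre on plane"""
    c=cloud(d,m); hsv=cv2.cvtColor(p,cv2.COLOR_RGB2HSV)
    org=((hsv[...,0]<14)&(hsv[...,1]>150)&(hsv[...,2]>50)&(d>0)&(c[...,2]>.008)&(c[...,2]<.12)&(c[...,0]>.2)).astype(np.uint8)
    k,l,st,ct=cv2.connectedComponentsWithStats(org)
    for i in range(1,k):
        if st[i,4]<80: continue
        P=c[l==i]; zt=np.percentile(P[:,2],97)
        lid = P[:,2].max()
        # rim/plate: band
        h=np.histogram(P[:,2],bins=np.arange(.005,.12,.004)); mode=h[1][h[0].argmax()]+.002
        top=P[P[:,2]>zt-.006]; pl=P[abs(P[:,2]-mode)<.005]
        f=lambda Q:(cv2.minEnclosingCircle(Q[:,:2].astype(np.float32)) )
        (a,b),r=f(top); (a2,b2),r2=f(pl)
        # dominant rotation-free median of upper points
        print(n,ct[i].round(),'n',st[i,4],'ztop %.3f c(%.3f %.3f) r%.3f | mode %.3f c(%.3f %.3f) r%.3f'%(zt,a,b,r,mode,a2,b2,r2))
if __name__=='__main__':
    for n in('top','scene'):
        z=np.load(n+'0.npz'); comps(n,z['p'],z['d'],vision.camera_model(n))
    for n,uvs in(('top',[(362,153),(270,178)]),('scene',[(385,227),(279,187)])):
        z=np.load(n+'0.npz'); c=cloud(z['d'],vision.camera_model(n))
        for u,v in uvs: 
            q=c[v-12:v+8,u-8:u+8].reshape(-1,3); q=q[(q[:,2]>.012)]; print(n,u,v,q.mean(0).round(3),q[:,2].max().round(3))
E
python3 meas.py; python3 -c "
from h import *
print(robot.pinch_z,[x for x in dir(robot) if x[0]!='_'])
m=vision.camera_model('wrist');print(m)"
```

```text
top [476.  32.] n 1362 ztop 0.107 c(0.874 -0.424) r0.051 | mode 0.099 c(0.872 -0.421) r0.054
top [444. 126.] n 2520 ztop 0.107 c(0.625 -0.297) r0.071 | mode 0.107 c(0.625 -0.297) r0.071
top [240. 150.] n 1393 ztop 0.040 c(0.582 0.168) r0.011 | mode 0.019 c(0.582 0.168) r0.051
top [173. 148.] n 244 ztop 0.051 c(0.577 0.323) r0.030 | mode 0.047 c(0.577 0.323) r0.030
top [303. 151.] n 501 ztop 0.042 c(0.578 0.017) r0.011 | mode 0.019 c(0.578 0.018) r0.031
top [452. 194.] n 2532 ztop 0.107 c(0.469 -0.303) r0.071 | mode 0.107 c(0.469 -0.303) r0.071
top [175. 205.] n 1222 ztop 0.041 c(0.450 0.321) r0.011 | mode 0.019 c(0.449 0.321) r0.055
top [298. 210.] n 576 ztop 0.062 c(0.434 0.036) r0.050 | mode 0.059 c(0.434 0.036) r0.050
top [371. 210.] n 500 ztop 0.056 c(0.436 -0.129) r0.040 | mode 0.055 c(0.436 -0.129) r0.040
top [235. 213.] n 971 ztop 0.041 c(0.432 0.178) r0.011 | mode 0.019 c(0.431 0.178) r0.041
scene [219. 123.] n 628 ztop 0.049 c(0.573 0.325) r0.031 | mode 0.047 c(0.572 0.325) r0.032
scene [182. 159.] n 1017 ztop 0.041 c(0.444 0.321) r0.011 | mode 0.019 c(0.443 0.321) r0.057
sc
[... 473 characters left out ...]
. 268.] n 1541 ztop 0.056 c(0.432 -0.130) r0.041 | mode 0.055 c(0.432 -0.130) r0.041
top 362 153 [ 0.57  -0.118  0.036] 0.937
top 270 178 [0.507 0.098 0.063] 0.937
scene 385 227 [ 0.563 -0.126  0.027] 0.771
scene 279 187 [0.503 0.093 0.031] 0.062
0.1547 ['IKError', 'pinch_z']
{'fov_y': 70.83487819990835, 'cx': 253.76456716417812, 'cy': 192.70686231865545, 'distortion': array([0.01422756, 0.        , 0.        , 0.        , 0.        ]), 'extrinsics': array([[ 0.27538361,  0.96133372, -0.00116529, -0.62432611],
       [-0.91309891,  0.26118674, -0.3131004 ,  0.04022991],
       [-0.30068961,  0.08728675,  0.94971932, -0.38019113],
       [ 0.        ,  0.        ,  0.        ,  1.        ]])}
```

>>> servo_tool:
  steps:
    - [[0.5,-0.5,-0.5,0,0,0,-0.1],[0.5,-1,-1,0,0,0,-0.1775],[0.5,-1,-1,0,0,0,-0.1775]]
  newtons: 40

```text
clock: 0.48
position: [0.2417, 0.4748, 0.404]
ee_rot: [[-1.0, 0.002, -0.0], [0.002, 1.0, -0.002], [0.0, -0.002, -1.0]]
force: [-0.0, 1.5, 0.4]
grip_width: 0.502
grasp_force: 0.0
```

>>> servo_tool:
  steps:
    - [[0.5,-0.5,-0.5,0,0,0,0],[0.5,-1,-1,0,0,0,0]]

```text
clock: 0.72
position: [0.3295, 0.3881, 0.4047]
ee_rot: [[-1.0, -0.001, 0.0], [-0.001, 1.0, 0.001], [-0.0, 0.001, -1.0]]
force: [0.1, 0.4, 0.8]
grip_width: 0.501
grasp_force: 0.0
```

>>> servo_tool:
  steps:
    - [[0.5,-0.5,-0.5,0,0,0,0],[0.5,-0.9,-1,0.2,0,0,0]]

```text
clock: 0.98
position: [0.4131, 0.2972, 0.3894]
ee_rot: [[-1.0, 0.001, 0.003], [0.001, 1.0, 0.002], [-0.003, 0.002, -1.0]]
force: [1.3, 0.2, 0.3]
grip_width: 0.494
grasp_force: 0.0
```

>>> servo_tool:
  steps:
    - [[0.5,0,-0.5,0.4,0,0,0],[0.5,0,-0.97,0.8,0,0,0],[0.5,0,-0.97,0.8,0,0,0],[0.5,0,-0.97,0.8,0,0,0]]

```text
clock: 1.48
position: [0.4119, 0.2015, 0.3086]
ee_rot: [[-1.0, 0.001, 0.001], [0.001, 1.0, 0.001], [-0.001, 0.001, -1.0]]
force: [0.7, 0.5, 0.2]
grip_width: 0.497
grasp_force: 0.0
```

```bash
cat > w.py <<'E'
import sys; from meas import *
s=readout.sense(); p,d,m=grab('wrist',sys.argv[1] if len(sys.argv)>1 else None); comps('wrist',p,d,m)
print(s['clock'],s['position'].round(4),s['ee_rot'].round(4).tolist(),s['force'].round(1))
E
python3 w.py pics/w1.png
```

```text
wrist [ 70. 215.] n 8351 ztop 0.060 c(0.431 0.037) r0.051 | mode 0.059 c(0.431 0.037) r0.051
wrist [231. 199.] n 4675 ztop 0.041 c(0.428 0.178) r0.011 | mode 0.015 c(0.428 0.178) r0.042
wrist [367. 215.] n 5797 ztop 0.041 c(0.446 0.321) r0.011 | mode 0.015 c(0.446 0.321) r0.058
wrist [237. 309.] n 2691 ztop 0.034 c(0.576 0.169) r0.010 | mode 0.019 c(0.567 0.183) r0.046
wrist [ 87. 305.] n 377 ztop 0.018 c(0.561 0.009) r0.025 | mode 0.015 c(0.561 0.009) r0.025
wrist [353. 347.] n 417 ztop 0.049 c(0.584 0.313) r0.026 | mode 0.047 c(0.584 0.313) r0.026
1.475 [0.4119 0.2015 0.3086] [[-1.0, 0.0011, 0.0009], [0.0011, 1.0, 0.0009], [-0.0009, 0.0009, -1.0]] [0.7 0.5 0.2]
```

View pics/w1.png

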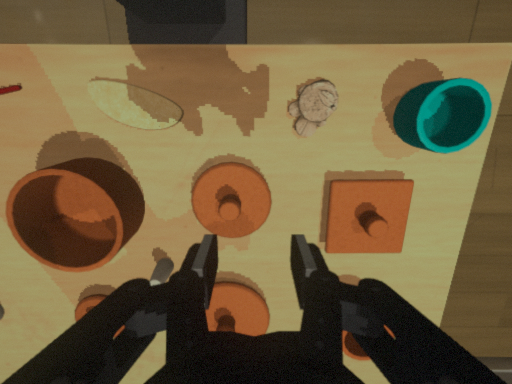

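The wrist view shows the medium lid's knob at (230,205), the large jar at (70,215), the square lid at (370,215) and the grey item at (160,270). The positions agree with the other two views within 3 mm. Next I line up over the medium lid.

>>> servo_tool:
  steps:
    - [[0.5,-0.16,-0.235,0.4,0,0,0],[0.5,-0.16,-0.235,0.84,0,0,0],[0.5,-0.16,-0.235,0.84,0,0,0],[0.5,-0.16,-0.235,0.84,0,0,0]]

```text
clock: 2.02
position: [0.4284, 0.1787, 0.226]
ee_rot: [[-1.0, -0.001, 0.003], [-0.001, 1.0, 0.001], [-0.003, 0.001, -1.0]]
force: [0.2, 0.1, 0.8]
grip_width: 0.503
grasp_force: 0.0
```

```bash
python3 w.py pics/w2.png
```

```text
wrist [ 58. 240.] n 12766 ztop 0.060 c(0.432 0.039) r0.050 | mode 0.059 c(0.432 0.039) r0.050
wrist [253. 214.] n 8983 ztop 0.041 c(0.418 0.179) r0.028 | mode 0.015 c(0.428 0.178) r0.042
wrist [446. 238.] n 11562 ztop 0.041 c(0.433 0.281) r0.053 | mode 0.019 c(0.445 0.320) r0.057
wrist [245. 330.] n 358 ztop 0.017 c(0.534 0.169) r0.024 | mode 0.015 c(0.534 0.169) r0.025
2.025 [0.4284 0.1787 0.226 ] [[-1.0, -0.0014, 0.0026], [-0.0014, 1.0, 0.0008], [-0.0026, 0.0008, -1.0]] [0.2 0.1 0.8]
```

View pics/w2.png

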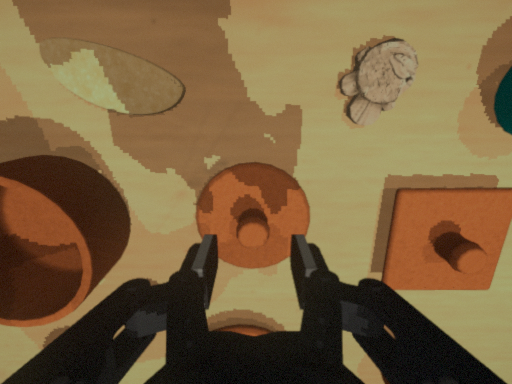

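The knob at (252,232) is centred between the fingertips, so I go down and grip.

>>> servo_tool:
  steps:
    - [[0.5,0,0,0.2,0,0,0],[0.5,0,0,0.3,0,0,0],[0.5,0,0,0.3,0,0,0]]

```text
clock: 2.45
position: [0.4275, 0.1778, 0.1944]
ee_rot: [[-1.0, -0.0, 0.0], [-0.0, 1.0, 0.0], [-0.0, 0.0, -1.0]]
force: [0.1, 0.2, 0.6]
grip_width: 0.503
grasp_force: 0.0
```

>>> servo_tool:
  steps:
    - [[0.1,0,0,0,0,0,0],[0.1,0,0,0,0,0,0],[0.1,0,0,0,0,0,0],[0.1,0,0,0,0,0,0],[0.1,0,0,0,0,0,0]]

```text
clock: 3.08
position: [0.428, 0.1777, 0.1951]
ee_rot: [[-1.0, 0.0, 0.001], [0.0, 1.0, 0.0], [-0.001, 0.0, -1.0]]
force: [-3.0, 0.2, 6.8]
grip_width: 0.232
grasp_force: 39.1
```

>>> servo_tool:
  steps:
    - [[0.1,0,0,-0.4,0,0,0],[0.1,0,0,-0.9,0,0,0],[0.1,0,0,-0.9,0,0,0],[0.1,0,0,-0.9,0,0,0]]
  newtons: 50

```text
clock: 3.58
position: [0.4271, 0.1775, 0.2836]
ee_rot: [[-1.0, 0.0, -0.0], [0.0, 1.0, -0.0], [0.0, -0.0, -1.0]]
force: [-1.2, 0.6, -1.9]
grip_width: 0.228
grasp_force: 48.9
```

```bash
python3 w.py pics/w3.png
```

```text
wrist [ 76. 210.] n 11016 ztop 0.060 c(0.431 0.036) r0.050 | mode 0.059 c(0.431 0.036) r0.050
wrist [406. 211.] n 7250 ztop 0.041 c(0.446 0.320) r0.011 | mode 0.015 c(0.446 0.321) r0.057
wrist [254. 217.] n 7710 ztop 0.111 c(0.426 0.177) r0.040 | mode 0.107 c(0.426 0.178) r0.042
wrist [254. 307.] n 2517 ztop 0.106 c(0.457 0.178) r0.015 | mode 0.019 c(0.564 0.177) r0.034
wrist [ 96. 310.] n 608 ztop 0.018 c(0.564 0.012) r0.028 | mode 0.015 c(0.565 0.012) r0.028
wrist [402. 307.] n 251 ztop 0.039 c(0.549 0.335) r0.005 | mode 0.011 c(0.549 0.329) r0.012
3.575 [0.4271 0.1775 0.2836] [[-1.0, 0.0001, -0.0002], [0.0001, 1.0, -0.0001], [0.0002, -0.0001, -1.0]] [-1.2  0.6 -1.9]
```

View pics/w3.png

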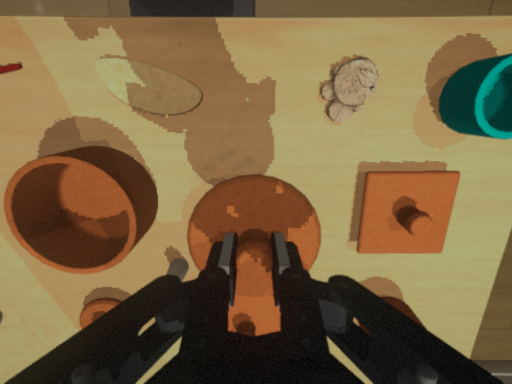

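>>> servo_tool:
  steps:
    - [[0.1,0,-0.5,0,0,0,0],[0.1,0,-1,0,0,0,0]]

```text
clock: 3.88
position: [0.4264, 0.0769, 0.2822]
ee_rot: [[-1.0, -0.002, -0.003], [-0.002, 1.0, -0.0], [0.003, -0.0, -1.0]]
force: [0.7, -0.3, -1.1]
grip_width: 0.227
grasp_force: 49.1
```

>>> servo_tool:
  steps:
    - [[0.1,0,-0.5,0,0,0,0],[0.1,0,-1,0,0,0,0]]

```text
clock: 4.12
position: [0.4264, -0.0237, 0.2822]
ee_rot: [[-1.0, -0.0, -0.003], [-0.0, 1.0, 0.001], [0.003, 0.001, -1.0]]
force: [0.9, 0.3, -0.9]
grip_width: 0.228
grasp_force: 49.1
```

>>> servo_tool:
  steps:
    - [[0.1,0,-0.5,0,0,0,0],[0.1,-0.06,-1,0,0,0,0],[0.1,-0.06,-1,0,0,0,0],[0.1,-0.06,-1,0,0,0,0]]

```text
clock: 4.62
position: [0.4327, -0.1221, 0.2824]
ee_rot: [[-1.0, 0.001, -0.003], [0.001, 1.0, 0.002], [0.003, 0.002, -1.0]]
force: [0.4, -0.3, -1.5]
grip_width: 0.232
grasp_force: 49.2
```

```bash
cat >> h.py <<'E'
def tilt(p,d,m,s,h=0.1055-0.2836):
    """plane fit of held plate: normal tilt deg, height under tcp, plate circle"""
    c=cloud(d,m); hsv=cv2.cvtColor(p,cv2.COLOR_RGB2HSV); x,y,z=s['position']
    q=c[(hsv[...,0]<14)&(hsv[...,1]>150)&(d>0)&(abs(c[...,2]-z-h)<.009)&(np.hypot(c[...,0]-x,c[...,1]-y)<.06)]
    for _ in range(4):
        A=np.c_[q[:,0]-x,q[:,1]-y,np.ones(len(q))]; a=np.linalg.lstsq(A,q[:,2],rcond=None)[0]; r=q[:,2]-A@a; q=q[abs(r)<max(.0015,2*r.std())]
    (cx,cy),r=cv2.minEnclosingCircle(q[:,:2].astype(np.float32))
    print('slopes rad',a[:2].round(3),'z',a[2].round(4),'circle %.4f %.4f r%.4f'%(cx,cy,r),'rel tcp',(cx-x).round(4),(cy-y).round(4),len(q))
E
cat >> w.py <<'E'
tilt(p,d,m,s)
E
python3 w.py pics/w4.png
python3 - <<'E'
from h import *; from meas import comps
for n in('top','scene'):
    p,d,m=grab(n,f'pics/{n}1.png'); comps(n,p,d,m)
E
```

```text
wrist [447. 204.] n 11481 ztop 0.061 c(0.432 0.035) r0.050 | mode 0.059 c(0.432 0.035) r0.050
wrist [251. 210.] n 9029 ztop 0.109 c(0.431 -0.122) r0.041 | mode 0.103 c(0.432 -0.122) r0.042
wrist [ 47. 252.] n 16449 ztop 0.106 c(0.476 -0.288) r0.060 | mode 0.103 c(0.476 -0.289) r0.060
wrist [253. 285.] n 687 ztop 0.105 c(0.462 -0.122) r0.015 | mode 0.103 c(0.462 -0.122) r0.015
wrist [494. 325.] n 2321 ztop 0.018 c(0.581 0.156) r0.050 | mode 0.019 c(0.582 0.155) r0.049
wrist [397. 304.] n 285 ztop 0.018 c(0.557 0.029) r0.021 | mode 0.015 c(0.558 0.029) r0.021
wrist [ 59. 337.] n 998 ztop 0.090 c(0.558 -0.314) r0.007 | mode 0.035 c(0.565 -0.304) r0.009
4.625 [ 0.4327 -0.1221  0.2824] [[-1.0, 0.0011, -0.0032], [0.001, 1.0, 0.0019], [0.0032, 0.0019, -1.0]] [ 0.4 -0.3 -1.5]
slopes rad [-0.002  0.001] z 0.1042 circle 0.4312 -0.1218 r0.0410 rel tcp -0.0014 0.0003 7425
top [476.  32.] n 1366 ztop 0.107 c(0.875 -0.422) r0.051 | mode 0.095 c(0.868 -0.419) r0.058
top [448. 120.] n 1884 ztop 0.107 c(0.625 -0.298) r0.070 | mode 0.107 c(0.625 -0.298) r0.070
top [240. 150.] n 1394 ztop 0.040 c(0.582
[... 639 characters left out ...]
287) r0.013 | mode 0.107 c(0.407 -0.287) r0.013
scene [219. 123.] n 624 ztop 0.049 c(0.573 0.323) r0.031 | mode 0.047 c(0.573 0.323) r0.031
scene [181. 159.] n 1015 ztop 0.041 c(0.445 0.322) r0.011 | mode 0.019 c(0.444 0.322) r0.056
scene [272. 157.] n 1222 ztop 0.040 c(0.577 0.169) r0.012 | mode 0.015 c(0.577 0.167) r0.053
scene [321. 188.] n 292 ztop 0.042 c(0.573 0.020) r0.011 | mode 0.015 c(0.573 0.017) r0.032
scene [278. 221.] n 1929 ztop 0.061 c(0.430 0.037) r0.051 | mode 0.059 c(0.430 0.037) r0.051
scene [468. 276.] n 9663 ztop 0.107 c(0.542 -0.295) r0.150 | mode 0.107 c(0.542 -0.295) r0.150
scene [351. 263.] n 1992 ztop 0.108 c(0.430 -0.120) r0.042 | mode 0.103 c(0.430 -0.121) r0.042
```

View pics/w4.png

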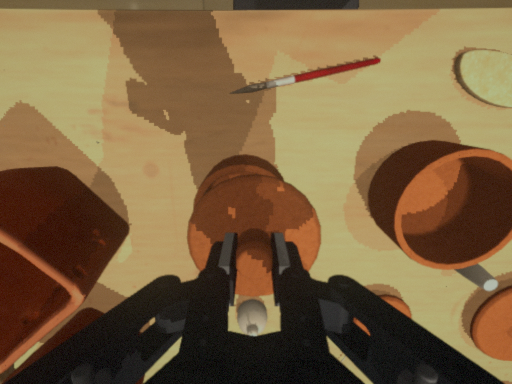

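The lid is held level. The jar's rim shows behind it at (240,165) and the bulb is at (252,312), clear of the path. Next I lower it onto the medium jar.

>>> servo_tool:
  steps:
    - [[0.1,-0.02,-0.08,0.15,0,0,0],[0.1,-0.02,-0.08,0.25,0,0,0],[0.1,-0.02,-0.08,0.3,0,0,0],[0.1,-0.02,-0.08,0.3,0,0,0]]

```text
clock: 5.28
position: [0.4351, -0.1302, 0.2532]
ee_rot: [[-1.0, -0.0, -0.001], [-0.0, 1.0, 0.001], [0.001, 0.001, -1.0]]
force: [0.2, -0.0, 0.1]
grip_width: 0.231
grasp_force: 49.2
```

>>> servo_tool:
  steps:
    - [[0.1,0,0,0.06,0,0,0],[0.1,0,0,0.12,0,0,0],[0.1,0,0,0.12,0,0,0]]

```text
clock: 5.65
position: [0.4351, -0.1303, 0.2414]
ee_rot: [[-1.0, -0.0, -0.001], [-0.0, 1.0, 0.001], [0.001, 0.001, -1.0]]
force: [-0.1, -0.4, -0.1]
grip_width: 0.226
grasp_force: 49.2
```

```bash
python3 w.py pics/w5.png | tail -2
```

```text
5.65 [ 0.4351 -0.1303  0.2414] [[-1.0, -0.0, -0.001], [-0.0, 1.0, 0.0005], [0.001, 0.0005, -1.0]] [-0.1 -0.4 -0.1]
slopes rad [-0.001 -0.   ] z 0.0632 circle 0.4342 -0.1303 r0.0409 rel tcp -0.001 -0.0 7408
```

View pics/w5.png

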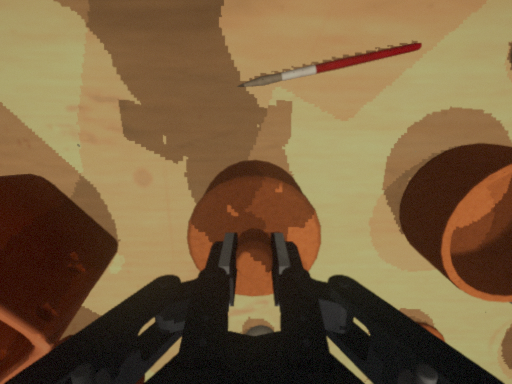

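The lid sits centred with its plate about 2 mm above the seated height and no side force. I lower the last 2 mm, open, and back off.

>>> servo_tool:
  steps:
    - [[0.1,0,0,0.02,0,0,0],[0.1,0,0,0.02,0,0,0],[0.5,0,0,0.02,0,0,0],[0.5,0,0,0.02,0,0,0],[0.5,0,0,0.02,0,0,0]]

```text
clock: 6.32
position: [0.4355, -0.1305, 0.2402]
ee_rot: [[-1.0, 0.0, 0.0], [0.0, 1.0, -0.0], [-0.0, -0.0, -1.0]]
force: [-0.1, 0.0, 0.6]
grip_width: 0.504
grasp_force: 0.0
```

>>> servo_tool:
  steps:
    - [[0.5,0,0,-0.3,0,0,0],[0.5,0,0,-0.7,0,0,0],[0.5,0,0,-0.7,0,0,0]]

```text
clock: 6.7
position: [0.4368, -0.1311, 0.3136]
ee_rot: [[-1.0, -0.0, 0.006], [-0.0, 1.0, -0.003], [-0.006, -0.003, -1.0]]
force: [-1.0, -0.5, -0.5]
grip_width: 0.497
grasp_force: 0.0
```

```bash
python3 w.py | tail -20
```

```text
wrist [442. 185.] n 9288 ztop 0.061 c(0.431 0.036) r0.050 | mode 0.059 c(0.431 0.036) r0.050
wrist [255. 191.] n 6841 ztop 0.085 c(0.435 -0.131) r0.011 | mode 0.059 c(0.435 -0.130) r0.042
wrist [ 60. 233.] n 19104 ztop 0.106 c(0.466 -0.303) r0.071 | mode 0.103 c(0.466 -0.303) r0.071
wrist [489. 299.] n 2930 ztop 0.021 c(0.578 0.165) r0.050 | mode 0.019 c(0.579 0.161) r0.050
wrist [390. 282.] n 435 ztop 0.018 c(0.564 0.023) r0.027 | mode 0.015 c(0.564 0.023) r0.027
wrist [ 75. 317.] n 693 ztop 0.107 c(0.560 -0.318) r0.011 | mode 0.107 c(0.560 -0.318) r0.011
wrist [143. 367.] n 635 ztop 0.104 c(0.600 -0.244) r0.010 | mode 0.087 c(0.605 -0.241) r0.011
6.7 [ 0.4368 -0.1311  0.3136] [[-1.0, -0.0001, 0.0064], [-0.0001, 1.0, -0.0032], [-0.0064, -0.0032, -1.0]] [-1.  -0.5 -0.5]
slopes rad [0. 0.] z 0.0 circle 0.0000 0.0000 r0.0000 rel tcp -0.4368 0.1311 0
  ret = _var(a, axis=axis, dtype=dtype, out=out, ddof=ddof,
  arrmean = um.true_divide(arrmean, div, out=arrmean,
  ret = ret.dtype.type(ret / rcount)
```

Medium is seated: knob top at 0.085, as it should be. The small lid is next.

>>> servo_tool:
  steps:
    - [[0.5,-0.4,0.5,0,0,0,0],[0.5,-0.8,1,0,0,0,0]]

```text
clock: 7.0
position: [0.5138, -0.0322, 0.3088]
ee_rot: [[-1.0, 0.003, -0.001], [0.003, 1.0, 0.0], [0.001, 0.0, -1.0]]
force: [0.3, -0.1, 0.3]
grip_width: 0.501
grasp_force: 0.0
```

>>> servo_tool:
  steps:
    - [[0.5,-0.4,0.3,0,0,0,0],[0.5,-0.6,0.47,0.4,0,0,0],[0.5,-0.6,0.47,0.6,0,0,0],[0.5,-0.6,0.47,0.6,0,0,0]]

```text
clock: 7.5
position: [0.5715, 0.014, 0.2465]
ee_rot: [[-1.0, -0.0, -0.007], [-0.0, 1.0, 0.001], [0.007, 0.001, -1.0]]
force: [-0.1, 0.2, 0.5]
grip_width: 0.497
grasp_force: 0.0
```

```bash
python3 w.py pics/w6.png 2>/dev/null
```

```text
wrist [35. 43.] n 4726 ztop 0.062 c(0.459 -0.105) r0.024 | mode 0.059 c(0.459 -0.105) r0.024
wrist [305.  45.] n 5044 ztop 0.061 c(0.442 0.036) r0.048 | mode 0.059 c(0.442 0.036) r0.048
wrist [445. 216.] n 12063 ztop 0.041 c(0.579 0.167) r0.012 | mode 0.019 c(0.579 0.168) r0.052
wrist [258. 215.] n 4351 ztop 0.041 c(0.570 0.022) r0.017 | mode 0.015 c(0.576 0.018) r0.032
7.5 [0.5715 0.014  0.2465] [[-1.0, -0.0001, -0.0073], [-0.0001, 1.0, 0.0005], [0.0073, 0.0005, -1.0]] [-0.1  0.2  0.5]
slopes rad [-0.001  0.002] z 0.0768 circle 0.5603 0.0356 r0.0001 rel tcp -0.0112 0.0215 1
```

View pics/w6.png

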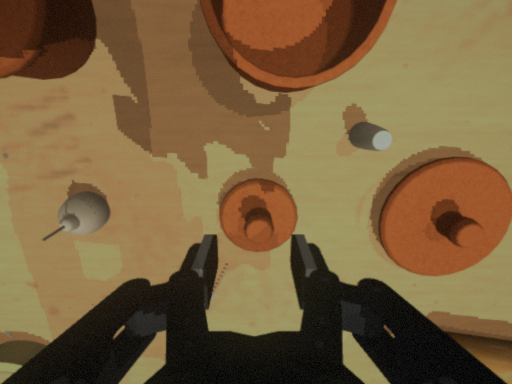

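The small lid's knob is at (258,228) between the fingers, with the bulb at (85,212) and a grey cylinder at (370,136) well clear.

>>> servo_tool:
  steps:
    - [[0.5,-0.04,0.035,0.2,0,0,0],[0.5,-0.04,0.035,0.35,0,0,0],[0.5,-0.04,0.035,0.35,0,0,0],[0.5,-0.04,0.035,0.35,0,0,0]]

```text
clock: 8.05
position: [0.5776, 0.0175, 0.2152]
ee_rot: [[-1.0, 0.0, 0.0], [0.0, 1.0, -0.0], [-0.0, -0.0, -1.0]]
force: [0.8, 0.5, -0.5]
grip_width: 0.499
grasp_force: 0.0
```

>>> servo_tool:
  steps:
    - [[0.5,0.01,0,0.1,0,0,0],[0.5,0.01,0,0.2,0,0,0],[0.5,0.01,0,0.2,0,0,0]]

```text
clock: 8.43
position: [0.5758, 0.0177, 0.1936]
ee_rot: [[-1.0, 0.0, -0.002], [0.0, 1.0, 0.0], [0.002, 0.0, -1.0]]
force: [-0.3, 0.8, 0.9]
grip_width: 0.498
grasp_force: 0.0
```

>>> servo_tool:
  steps:
    - [[0.1,0,0,0,0,0,0],[0.1,0,0,0,0,0,0],[0.1,0,0,0,0,0,0],[0.1,0,0,0,0,0,0],[0.1,0,0,0,0,0,0]]

```text
clock: 9.05
position: [0.5767, 0.0177, 0.1953]
ee_rot: [[-1.0, -0.0, 0.001], [-0.0, 1.0, -0.0], [-0.001, -0.0, -1.0]]
force: [1.2, -0.6, 1.1]
grip_width: 0.227
grasp_force: 48.9
```

>>> servo_tool:
  steps:
    - [[0.1,0,0,-0.4,0,0,0],[0.1,0,0,-0.9,0,0,0],[0.1,0,0,-0.9,0,0,0],[0.1,0,0,-0.9,0,0,0]]

```text
clock: 9.55
position: [0.5761, 0.0177, 0.2844]
ee_rot: [[-1.0, -0.0, -0.001], [-0.0, 1.0, 0.0], [0.001, 0.0, -1.0]]
force: [0.3, -0.4, -0.6]
grip_width: 0.229
grasp_force: 49.1
```

```bash
python3 w.py 2>/dev/null
```

```text
wrist [51. 40.] n 6587 ztop 0.062 c(0.454 -0.118) r0.035 | mode 0.059 c(0.454 -0.118) r0.035
wrist [288.  42.] n 3639 ztop 0.061 c(0.437 0.036) r0.049 | mode 0.059 c(0.437 0.036) r0.049
wrist [415. 194.] n 9154 ztop 0.041 c(0.579 0.168) r0.011 | mode 0.019 c(0.579 0.168) r0.051
wrist [254. 219.] n 3851 ztop 0.114 c(0.569 0.019) r0.023 | mode 0.107 c(0.575 0.018) r0.032
wrist [254. 278.] n 206 ztop 0.107 c(0.601 0.018) r0.012 | mode 0.107 c(0.601 0.018) r0.012
9.55 [0.5761 0.0177 0.2844] [[-1.0, -0.0, -0.0007], [-0.0, 1.0, 0.0], [0.0007, 0.0, -1.0]] [ 0.3 -0.4 -0.6]
slopes rad [ 0.003 -0.001] z 0.1061 circle 0.5745 0.0178 r0.0311 rel tcp -0.0016 0.0001 3336
```

>>> servo_tool:
  steps:
    - [[0.1,0,0.5,0,0,0,0],[0.1,0,1,0,0,0,0]]

```text
clock: 9.85
position: [0.5757, 0.1181, 0.2827]
ee_rot: [[-1.0, 0.002, -0.004], [0.002, 1.0, -0.0], [0.004, -0.0, -1.0]]
force: [0.2, 0.3, -0.9]
grip_width: 0.229
grasp_force: 49.2
```

>>> servo_tool:
  steps:
    - [[0.1,0,0.5,0,0,0,0],[0.1,0,1,0,0,0,0],[0.1,0,1,0,0,0,0],[0.1,0,1,0,0,0,0]]

```text
clock: 10.35
position: [0.5758, 0.2174, 0.2831]
ee_rot: [[-1.0, -0.001, -0.003], [-0.001, 1.0, -0.001], [0.003, -0.001, -1.0]]
force: [-0.2, -0.7, -0.5]
grip_width: 0.232
grasp_force: 49.3
```

```bash
python3 w.py 2>/dev/null
```

```text
wrist [46. 46.] n 4592 ztop 0.060 c(0.458 0.067) r0.030 | mode 0.059 c(0.457 0.067) r0.030
wrist [387.  46.] n 10254 ztop 0.041 c(0.447 0.321) r0.011 | mode 0.019 c(0.454 0.320) r0.052
wrist [215. 200.] n 10923 ztop 0.107 c(0.574 0.217) r0.032 | mode 0.015 c(0.579 0.169) r0.052
wrist [380. 203.] n 3839 ztop 0.049 c(0.575 0.323) r0.030 | mode 0.047 c(0.575 0.323) r0.030
wrist [254. 277.] n 204 ztop 0.106 c(0.599 0.217) r0.012 | mode 0.103 c(0.599 0.217) r0.012
10.35 [0.5758 0.2174 0.2831] [[-1.0, -0.0008, -0.0032], [-0.0008, 1.0, -0.0013], [0.0032, -0.0013, -1.0]] [-0.2 -0.7 -0.5]
slopes rad [0.003 0.   ] z 0.1047 circle 0.5738 0.2170 r0.0310 rel tcp -0.002 -0.0004 3331
```

>>> servo_tool:
  steps:
    - [[0.1,-0.01,0.5,0,0,0,0],[0.1,-0.01,1,0,0,0,0],[0.1,-0.01,1,0.1,0,0,0]]

```text
clock: 10.78
position: [0.5778, 0.3193, 0.2755]
ee_rot: [[-1.0, -0.002, 0.002], [-0.002, 1.0, 0.001], [-0.002, 0.001, -1.0]]
force: [0.3, -0.1, -0.5]
grip_width: 0.228
grasp_force: 49.4
```

>>> servo_tool:
  steps:
    - [[0.1,0,0.06,0.05,0,0,0],[0.1,0,0.06,0.1,0,0,0],[0.1,0,0.06,0.14,0,0,0],[0.1,0,0.06,0.14,0,0,0]]

```text
clock: 11.28
position: [0.5776, 0.3229, 0.2606]
ee_rot: [[-1.0, 0.001, -0.001], [0.001, 1.0, -0.0], [0.001, -0.0, -1.0]]
force: [0.5, -0.2, -0.6]
grip_width: 0.224
grasp_force: 49.4
```

```bash
python3 w.py pics/w7.png 2>/dev/null
```

```text
wrist [251.  45.] n 10747 ztop 0.041 c(0.447 0.321) r0.011 | mode 0.015 c(0.459 0.321) r0.050
wrist [ 72. 201.] n 11099 ztop 0.041 c(0.578 0.170) r0.011 | mode 0.015 c(0.579 0.170) r0.052
wrist [254. 222.] n 6654 ztop 0.107 c(0.570 0.323) r0.023 | mode 0.083 c(0.576 0.323) r0.032
11.275 [0.5776 0.3229 0.2606] [[-1.0, 0.001, -0.0007], [0.001, 1.0, -0.0004], [0.0007, -0.0004, -1.0]] [ 0.5 -0.2 -0.6]
slopes rad [ 0.003 -0.001] z 0.0822 circle 0.5758 0.3227 r0.0311 rel tcp -0.0018 -0.0001 3322
```

View pics/w7.png

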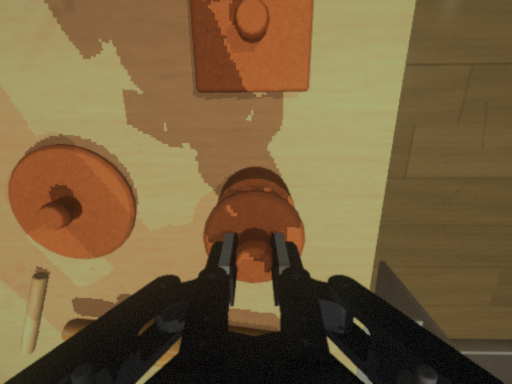

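The small lid at (254,225) is centred over the small jar, whose rim shows at (253,180).

>>> servo_tool:
  steps:
    - [[0.1,0,0,0.08,0,0,0],[0.1,0,0,0.16,0,0,0],[0.1,0,0,0.25,0,0,0],[0.1,0,0,0.25,0,0,0]]

```text
clock: 11.82
position: [0.5769, 0.3234, 0.2344]
ee_rot: [[-1.0, -0.0, -0.002], [-0.0, 1.0, -0.001], [0.002, -0.001, -1.0]]
force: [0.3, -0.6, -1.2]
grip_width: 0.229
grasp_force: 49.4
```

```bash
python3 w.py 2>/dev/null|tail -2
```

```text
11.825 [0.5769 0.3234 0.2344] [[-1.0, -0.0001, -0.0025], [-0.0001, 1.0, -0.001], [0.0025, -0.001, -1.0]] [ 0.3 -0.6 -1.2]
slopes rad [0.003 0.001] z 0.056 circle 0.5749 0.3232 r0.0310 rel tcp -0.002 -0.0003 3315
```

>>> servo_tool:
  steps:
    - [[0.1,0,0,0.01,0,0,0],[0.1,0,0,0.01,0,0,0],[0.5,0,0,0.01,0,0,0],[0.5,0,0,0.01,0,0,0],[0.5,0,0,0.01,0,0,0]]

```text
clock: 12.5
position: [0.5776, 0.3237, 0.2353]
ee_rot: [[-1.0, -0.0, 0.0], [-0.0, 1.0, 0.0], [-0.0, 0.0, -1.0]]
force: [0.2, 0.4, -0.4]
grip_width: 0.502
grasp_force: 0.0
```

>>> servo_tool:
  steps:
    - [[0.5,0,0,-0.3,0,0,0],[0.5,0,0,-0.6,0,0,0],[0.5,0,0,-0.6,0,0,0]]

```text
clock: 12.88
position: [0.5787, 0.3242, 0.2986]
ee_rot: [[-1.0, -0.0, 0.006], [-0.0, 1.0, 0.002], [-0.006, 0.002, -1.0]]
force: [-0.2, 0.1, 0.9]
grip_width: 0.5
grasp_force: 0.0
```

>>> servo_tool:
  steps:
    - [[0.5,0,-0.5,0,0,0,0],[0.5,0,-1,0,0,0,0],[0.5,0,-1,0,0,0,0],[0.5,0,-1,0,0,0,0]]

```text
clock: 13.38
position: [0.5774, 0.2236, 0.2942]
ee_rot: [[-1.0, 0.001, -0.001], [0.001, 1.0, 0.0], [0.001, 0.0, -1.0]]
force: [-0.7, 0.1, 0.3]
grip_width: 0.499
grasp_force: 0.0
```

```bash
python3 w.py 2>/dev/null
```

```text
wrist [44. 52.] n 3506 ztop 0.061 c(0.458 0.066) r0.030 | mode 0.059 c(0.458 0.066) r0.030
wrist [373.  45.] n 9530 ztop 0.041 c(0.447 0.321) r0.011 | mode 0.019 c(0.453 0.321) r0.053
wrist [197. 189.] n 8296 ztop 0.041 c(0.579 0.169) r0.011 | mode 0.015 c(0.579 0.169) r0.052
wrist [369. 199.] n 4902 ztop 0.079 c(0.577 0.323) r0.011 | mode 0.055 c(0.576 0.323) r0.032
13.375 [0.5774 0.2236 0.2942] [[-1.0, 0.0009, -0.001], [0.0009, 1.0, 0.0002], [0.001, 0.0002, -1.0]] [-0.7  0.1  0.3]
slopes rad [-0.001 -0.003] z 0.1247 circle 0.5670 0.2024 r0.0001 rel tcp -0.0103 -0.0213 1
```

Small is seated: knob top at 0.079. The large lid is next, at (0.579, 0.169).

>>> servo_tool:
  steps:
    - [[0.5,-0.02,-0.4,0.1,0,0,0],[0.5,-0.02,-0.55,0.5,0,0,0],[0.5,-0.02,-0.55,0.6,0,0,0],[0.5,-0.02,-0.55,0.6,0,0,0],[0.5,-0.02,-0.55,0.6,0,0,0]]

```text
clock: 14.05
position: [0.5801, 0.1699, 0.2364]
ee_rot: [[-1.0, -0.001, 0.002], [-0.001, 1.0, 0.001], [-0.002, 0.001, -1.0]]
force: [0.3, 0.4, 0.5]
grip_width: 0.502
grasp_force: 0.0
```

>>> servo_tool:
  steps:
    - [[0.5,0,-0.01,0.2,0,0,0],[0.5,0,-0.01,0.41,0,0,0],[0.5,0,-0.01,0.41,0,0,0],[0.5,0,-0.01,0.41,0,0,0]]

```text
clock: 14.55
position: [0.5794, 0.1676, 0.1935]
ee_rot: [[-1.0, 0.0, -0.001], [0.0, 1.0, -0.0], [0.001, -0.0, -1.0]]
force: [-0.2, -0.2, 1.4]
grip_width: 0.502
grasp_force: 0.0
```

>>> servo_tool:
  steps:
    - [[0.1,0,0,0,0,0,0],[0.1,0,0,0,0,0,0],[0.1,0,0,0,0,0,0],[0.1,0,0,0,0,0,0],[0.1,0,0,0,0,0,0]]
  newtons: 60

```text
clock: 15.18
position: [0.58, 0.1677, 0.195]
ee_rot: [[-1.0, 0.0, 0.002], [0.0, 1.0, 0.0], [-0.002, 0.0, -1.0]]
force: [0.1, -1.3, 5.4]
grip_width: 0.223
grasp_force: 58.9
```

>>> servo_tool:
  steps:
    - [[0.1,0,0,-0.4,0,0,0],[0.1,0,0,-0.95,0,0,0],[0.1,0,0,-0.95,0,0,0],[0.1,0,0,-0.95,0,0,0]]

```text
clock: 15.68
position: [0.579, 0.1676, 0.2881]
ee_rot: [[-1.0, -0.0, -0.001], [-0.0, 1.0, -0.0], [0.001, -0.0, -1.0]]
force: [-0.1, -0.5, -2.0]
grip_width: 0.224
grasp_force: 59.2
```

```bash
python3 w.py 2>/dev/null
```

```text
wrist [74. 42.] n 6142 ztop 0.061 c(0.452 0.045) r0.044 | mode 0.059 c(0.452 0.045) r0.044
wrist [447.  44.] n 9683 ztop 0.041 c(0.447 0.321) r0.011 | mode 0.019 c(0.455 0.321) r0.052
wrist [254. 212.] n 13101 ztop 0.112 c(0.577 0.168) r0.052 | mode 0.111 c(0.577 0.168) r0.052
wrist [438. 199.] n 6091 ztop 0.079 c(0.577 0.322) r0.012 | mode 0.055 c(0.576 0.322) r0.031
wrist [254. 291.] n 1175 ztop 0.111 c(0.613 0.167) r0.018 | mode 0.111 c(0.613 0.167) r0.018
15.675 [0.579  0.1676 0.2881] [[-1.0, -0.0, -0.0013], [-0.0, 1.0, -0.0002], [0.0013, -0.0002, -1.0]] [-0.1 -0.5 -2. ]
slopes rad [-0.003 -0.001] z 0.1101 circle 0.5766 0.1674 r0.0509 rel tcp -0.0024 -0.0002 13201
```

>>> servo_tool:
  steps:
    - [[0.1,0.4,-0.4,0,0,0,0],[0.1,0.8,-0.8,0,0,0,0]]

```text
clock: 15.98
position: [0.4976, 0.087, 0.2862]
ee_rot: [[-1.0, -0.001, -0.005], [-0.001, 1.0, -0.0], [0.005, -0.0, -1.0]]
force: [0.4, -1.2, -1.3]
grip_width: 0.225
grasp_force: 59.3
```

>>> servo_tool:
  steps:
    - [[0.1,0.4,-0.3,0,0,0,0],[0.1,0.65,-0.51,0,0,0,0],[0.1,0.65,-0.51,0,0,0,0],[0.1,0.65,-0.51,0.1,0,0,0],[0.1,0.65,-0.51,0.1,0,0,0]]

```text
clock: 16.6
position: [0.4344, 0.0372, 0.2775]
ee_rot: [[-1.0, -0.001, -0.003], [-0.001, 1.0, 0.0], [0.003, 0.0, -1.0]]
force: [0.0, -0.3, -2.0]
grip_width: 0.224
grasp_force: 59.3
```

```bash
python3 w.py pics/w8.png 2>/dev/null|tail -2
```

```text
16.6 [0.4344 0.0372 0.2775] [[-1.0, -0.0007, -0.0028], [-0.0007, 1.0, 0.0004], [0.0028, 0.0004, -1.0]] [ 0.  -0.3 -2. ]
slopes rad [-0.003 -0.001] z 0.0994 circle 0.4323 0.0374 r0.0509 rel tcp -0.0021 0.0002 13196
```

View pics/w8.png

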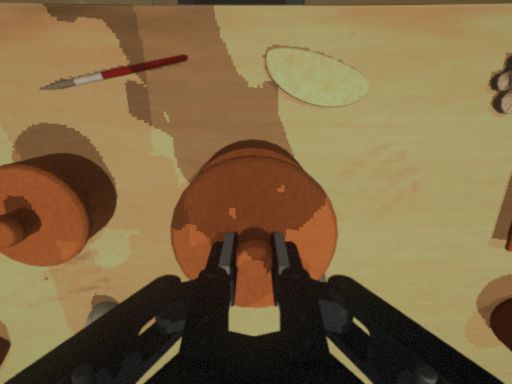

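The large lid at (254,225) is over the large jar, whose rim shows at (250,150), and the centres agree within 1 mm. I lower it.

>>> servo_tool:
  steps:
    - [[0.1,0,-0.01,0.08,0,0,0],[0.1,0,-0.01,0.16,0,0,0],[0.1,0,-0.01,0.24,0,0,0],[0.1,0,-0.01,0.3,0,0,0],[0.1,0,-0.01,0.3,0,0,0]]

```text
clock: 17.27
position: [0.4342, 0.0357, 0.2484]
ee_rot: [[-1.0, 0.0, -0.001], [0.0, 1.0, 0.0], [0.001, 0.0, -1.0]]
force: [0.3, 0.1, -2.3]
grip_width: 0.222
grasp_force: 59.3
```

```bash
python3 w.py 2>/dev/null|tail -2
```

```text
17.275 [0.4342 0.0357 0.2484] [[-1.0, 0.0, -0.0013], [0.0, 1.0, 0.0001], [0.0013, 0.0001, -1.0]] [ 0.3  0.1 -2.3]
slopes rad [-0.002 -0.001] z 0.0703 circle 0.4321 0.0358 r0.0509 rel tcp -0.0021 0.0002 13169
```

>>> servo_tool:
  steps:
    - [[0.1,0,0,0.03,0,0,0],[0.1,0,0,0.03,0,0,0],[0.5,0,0,0.03,0,0,0],[0.5,0,0,0.03,0,0,0],[0.5,0,0,0.03,0,0,0]]

```text
clock: 17.95
position: [0.4347, 0.0357, 0.2463]
ee_rot: [[-1.0, -0.0, 0.001], [-0.0, 1.0, -0.0], [-0.001, -0.0, -1.0]]
force: [0.3, 0.0, 0.1]
grip_width: 0.5
grasp_force: 0.0
```

>>> servo_tool:
  steps:
    - [[0.5,0,0,-0.4,0,0,0],[0.5,0,0,-0.9,0,0,0],[0.5,0,0,-0.9,0,0,0],[0.5,0,0,-0.9,0,0,0]]

```text
clock: 18.45
position: [0.4344, 0.0357, 0.3358]
ee_rot: [[-1.0, -0.0, 0.0], [-0.0, 1.0, -0.0], [-0.0, -0.0, -1.0]]
force: [-1.2, 0.1, -1.0]
grip_width: 0.501
grasp_force: 0.0
```

```bash
python3 w.py 2>/dev/null
python3 - <<'E'
from h import *; from meas import comps
p,d,m=grab('scene','pics/end.png'); comps('scene',p,d,m)
E
```

```text
wrist [254. 188.] n 9152 ztop 0.091 c(0.433 0.036) r0.011 | mode 0.067 c(0.433 0.036) r0.052
wrist [ 87. 187.] n 6776 ztop 0.085 c(0.435 -0.129) r0.011 | mode 0.059 c(0.435 -0.129) r0.042
wrist [490. 191.] n 2826 ztop 0.019 c(0.446 0.306) r0.048 | mode 0.019 c(0.446 0.306) r0.048
wrist [  3. 214.] n 96 ztop 0.028 c(0.471 -0.247) r0.010 | mode 0.023 c(0.473 -0.250) r0.013
wrist [496. 302.] n 1506 ztop 0.057 c(0.576 0.322) r0.031 | mode 0.055 c(0.576 0.321) r0.031
wrist [ 16. 334.] n 1281 ztop 0.086 c(0.621 -0.237) r0.016 | mode 0.043 c(0.628 -0.268) r0.043
18.45 [0.4344 0.0357 0.3358] [[-1.0, -0.0, 0.0002], [-0.0, 1.0, -0.0], [-0.0002, -0.0, -1.0]] [-1.2  0.1 -1. ]
slopes rad [0. 0.] z 0.0 circle 0.0000 0.0000 r0.0000 rel tcp -0.4344 -0.0357 0
scene [219. 121.] n 718 ztop 0.079 c(0.575 0.324) r0.012 | mode 0.055 c(0.575 0.323) r0.032
scene [181. 159.] n 1017 ztop 0.041 c(0.445 0.320) r0.012 | mode 0.019 c(0.444 0.320) r0.057
scene [279. 220.] n 2609 ztop 0.087 c(0.432 0.035) r0.011 | mode 0.067 c(0.433 0.036) r0.053
scene [469. 275.] n 9501 ztop 0.107 c(0.542 -0.298) r0.150 | mode 0.107 c(0.542 -0.298) r0.150
scene [352. 266.] n 2034 ztop 0.084 c(0.433 -0.130) r0.011 | mode 0.063 c(0.434 -0.130) r0.042
```

View pics/end.png

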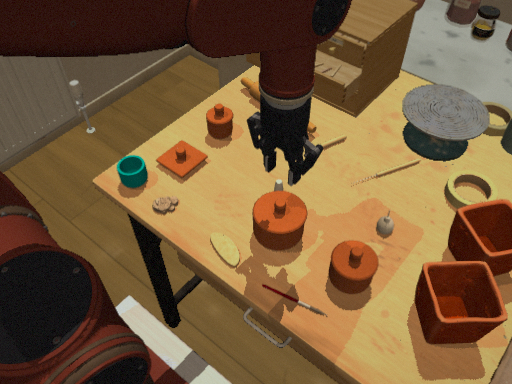

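All three jars are closed and level, at (220,121), (280,218) and (353,266). The gripper is clear, and the square lid and bulb have not moved.

```bash
python3 -c "
from rig import job; print(job.job_done())"
```

```text
the job is handed in; nothing more can be done
None
```

All three round lids are on their matching jars, measured seated and level before I handed the job in at about 18.5 s of the 77 s limit; the hand-in gave no verdict.

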